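# Set a tripod leg to its length mark and shut the flip lock

## Task

Set the tripod leg in the bench cradle to length: with its red flip lever still open, reach around the leg and push the black flange forward against the spring until its front edge stands on the yellow ring. Keep it there while you squeeze the lever fully shut against the leg, and finish still gripping leg and lever together, with the edge on the yellow ring; leave the things lying round about alone.

Things in the scene. Friction and masses are not known exactly. Their poses are not given: they have to be found in the camera images.
- cradle: Fixed plywood board 410 x 100 x 12 mm; two grey saddles (26 mm long, with caps 90 mm high, 178 mm either side of the middle) clamp a level tripod leg, axis 75 mm above the bench. Origin: on the bench under the board's middle. x: along the leg, the way the sliding section is pushed (to the rubber foot); z up; lever on the +y side. The thin lower section, an aluminium rod 14 mm thick, is fixed.
- mark: Yellow ring, 10 mm wide along the leg, 18 mm in diameter, fixed on the thin rod ahead of the flange; the flange slides over it freely. Narrow grey rings are other lengths, of no concern here. Origin at the ring's centre, on the leg's axis; x along the leg, as the cradle's.
- leg: Upper (sliding) section of the leg; origin on its axis at the flange's front face; x forward along the leg, z up. Travels 140 mm; a spring (3.5 to 5 N, friction 1 N) draws it in; with the lever shut the cam brakes it. From the front backwards: black flange 10 mm thick, 104 wide, 36 high; 58 mm of ribbed rubber sleeve 20 mm thick; black collar 32 mm long, 36 wide; tube. Push on the flange's rear face.
- grip (a point): Where to put the middle between the fingers, closing across the leg, from above: 36 mm behind the flange's front face, 4 mm to the lever's side of the axis, 75 mm above the bench. Middle of the 28 mm that sleeve and shut lever measure together; 68 to 74 mm between the fingers clears the open lever's tip. It moves with the leg.
- lever: Red flip lever on the sliding section, 52 mm long, 6 thick, 22 high. Origin on its upright pivot, 68 mm behind the flange's front face, 15 mm to the leg's +y; x along the lever, forward to its tip. Shut it lies along the sleeve (x parallel to the leg's); it starts swung out to +y by 0.30 to 0.34 rad. It stays where left; shutting takes 3 to 6 N near the tip, then a cam clamps the leg.
- lever_tip (a point): The free end of the red lever, 52 mm from its pivot, just behind the flange; at mid height of the lever.
- grease_tin: Green round tin with lid, 70 mm across, 64 mm high, standing behind the cradle. Leave alone. Origin under its centre.
- wrench_1: Grey open-ended wrench, 163 mm long, lying behind the cradle. Leave alone. Origin under its centre.
- tape_measure: Yellow tape measure, 34 x 78 x 60 mm, standing behind the cradle. Leave alone. Origin under its centre.

How it is judged:
By the outcome, as a careful person would: the job done as asked, in the order asked, and still so for the second after the job is handed in, while the arm keeps its last pose, push and grip.
It also fails if it takes over 40 s, if anything falls off the work surface, if the arm or the gripper's body presses on something with over 40 N, if the wrist force passes 120 N, or if a joint passes its speed limit or range.

## Robot

A 7-joint arm with a two-finger parallel gripper is mounted at the origin on a cart in front of the work surface, level with it; the furniture and walls round the work are solid. World frame = base frame: x ahead of the robot, y to its left, z up, the work surface at z = 0. Lengths are in m, angles in rad, forces in N, time in s.
With the tool pointing down it reaches from about 0.35 to 0.9 m from the base axis. Payload 8.1 kg.
Tool frame: the origin (TCP) lies at the centre of the arm's flange, where the gripper is bolted on; the fingertips stand 178 mm ahead of it and the grasp point (between the pads) lies 159 mm ahead of it; z points along the fingers, y is the line along which they close (so a half turn about z gives the same grasp; the last joint's range is limited). The gripper opens to 92 mm and grips with 3 to 60 N. Pads are 19 mm wide; open, the fingers measure 130 mm over their backs; the gripper's body (75 mm by 190 mm) begins 47 mm behind the grasp point.
Start: joints at [-1.273, 0.434, 0.025, 1.573, -0.012, 1.134, -0.075], TCP at [0.244, 0.575, 0.405] pointing down, gripper open.
Joint ranges: [-2.62, 2.62], [-0.44, 2.09], [-1.27, 1.32], [0.08, 2.57], [-1.32, 4.46], [0.12, 2], [-2.74, 2.74]. Speed limits (rad/s): [2.22, 2.22, 3.01, 3.01, 3.14, 3.14, 3.14].

## Interface

Orientations are given as a rotation vector (axis times angle).
In Python, from cell import arm gives the robot as it stands. The module is installed in compiled form; this text tells all that it offers.
- The arm moves only by the shell command python3 -m inch 'ROWS' [FORCE]. ROWS is text: rows parted by semicolons, each of 5 numbers parted by spaces: the shift along the tool's x, y, z in m, then the turn about the tool's z in rad, then the finger opening in m, from 0 to 0.0918. In form: x y z roll fingers; .... A call has 1 to 5 rows; each row is the pose to reach, as a shift and turn from the pose commanded when the call began, along the tool's axes at that moment; what a row does not reach only later rows make up. A row lasts 1/10 s, in which the tool goes at most 50 mm and 8.59 degrees, less where a joint would pass 70% of its speed; a pose out of reach is approached as far as the arm can. A call with a gripper value outside its range is refused whole. The fingers move at their own pace and stop on an object; FORCE is the grip in N (left out, the last holds). Time passes only in rows, so rows that repeat a pose let the fingers close. It gives the time, the measured TCP pose, the force, the opening and the grip force at its end, in the units of the state.
- arm.observe(): the state, without advancing time (a new reading comes with each control period).
- arm.get_image(name): name is "scene" or "side" or "wrist"; returns the picture (384x512x3 uint8, red, green, blue); there is no depth.
- arm.get_calibration(name): a dict with "intrinsics" (3x3 intrinsics, pixels), "distortion" ([k1, k2, p1, p2, k3] as OpenCV has them; the pictures are not rectified), "pose" (4x4, takes a point from camera to world coordinates). Camera axes: x right, y up, looking along -z (the intrinsics and any distortion apply to the point x, -y, -z); pixel columns grow to the right and rows downward; lengths in m; the calibration is good to about 2 mm. A picture is of the moment at which its call begins: read the wrist's pose just before it. get_calibration takes no time and is no camera call; for the wrist camera it gives the pose at the moment of the call.
- arm.sign_off(): hands the job in; it is judged then, once.
Trained networks look in the newest picture that a camera, given by its name, has taken for a name from the list of things; names that differ only in an ending like _2 or _b are one class to them, and where a whole thing is asked for, a point or a joint stands for the part that bears it (a point fixed in the world has none). Each returns a list of dicts, best first, with "conf" (0 to 1); they miss things now and then, are a little off and sometimes report something else, mostly with a low value. They report only what shows in the picture. A call takes as long as a camera call.
- arm.look_for(camera, query): "point" ([row, column] in pixels, amid what is visible of it).
- arm.silhouettes(camera, query): "region" (384x512 bool, what is visible of it) and "point" ([row, column] in pixels, amid what is visible of it).
- arm.place_of(camera, query): "point" ([row, column] in pixels: a listed point, or the origin of a listed thing).
The state is a dict: "clock": time; "joints": joint angles; "dq": joint speeds; "joint_efforts": joint torques, N m; "position": TCP position; "ee_rot": TCP orientation; "force": force on the tool from outside, world axes, zero at the start; "ft_torque": the same for the moment, N m; "width": opening from 0.0 (shut) to 1.0 (fully open); "gripper_force": force on a finger pad.
Only numpy, scipy, OpenCV 4.12 (cv2) and the standard library are available. Lean on these libraries where they do the work, as an engineer would, in place of code of your own. Each camera call takes 0.05 s, during which the arm holds its last target. There are 200 camera calls.

## Working session

There is one attempt and no reset: what is moved stays moved. The work goes in short steps, Python scripts to look and compute and a shell command to move; the robot and the scene stay as the last step left them, time stands still between calls to the robot, and variables do not carry over. Pictures are saved under pics/ and viewed, at most 10 in all, crops included, and the job is handed in when it is done.

```bash
mkdir -p pics
cat > h.py <<'E'
import numpy as np, cv2
from cell import arm
def ray(cam,pt):
    c=arm.get_calibration(cam);K=np.array(c["intrinsics"]);T=np.array(c["pose"])
    u=cv2.undistortPoints(np.array([[[pt[1],pt[0]]]],float),K,np.array(c["distortion"],float))[0,0]
    d=T[:3,:3]@np.array([u[0],-u[1],-1.]);return T[:3,3],d/np.linalg.norm(d)
def onz(cam,pt,z):
    o,d=ray(cam,pt);return o+d*(z-o[2])/d[2]
def tri(obs):
    A=0;b=0
    for cam,pt in obs:
        o,d=ray(cam,pt);P=np.eye(3)-np.outer(d,d);A=A+P;b=b+P@o
    return np.linalg.solve(A,b)
E
python3 - <<'E'
from h import *
s=arm.observe();print(s)
for c in ("scene","side","wrist"):
    im=arm.get_image(c);cv2.imwrite(f"pics/{c}0.png",im[:,:,::-1])
    for q,z in (("cradle",0),("mark",.075),("leg",.075),("grip",.075),("lever",.075),("lever_tip",.075),("grease_tin",0),("tape_measure",0),("wrench_1",0)):
        for r in arm.place_of(c,q)[:1]: print(c,q,np.round(r["point"]),round(r["conf"],2),np.round(onz(c,r["point"],z),3))
E
```

```text
{'clock': 0.0, 'joints': array([-1.27258744,  0.43520806,  0.02501634,  1.57410405, -0.01162404,
        1.13396718, -0.0751303 ]), 'dq': array([ 3.47328320e-04,  1.10763193e-03, -2.08908850e-03, -1.93289450e-06,
        3.52130689e-04, -6.02230478e-04,  1.64440162e-03]), 'joint_efforts': array([ 1.68607428e-03, -6.67834711e+01,  9.86409858e-01, -3.14460039e+01,
       -6.04011817e-02,  4.29612282e-02,  1.63073746e-04]), 'position': array([0.243808  , 0.57523441, 0.40395183]), 'ee_rot': array([-6.25579399e-01, -3.07850126e+00,  2.40550700e-03]), 'force': array([ 1.45985631, -0.59230389, -0.17231918]), 'ft_torque': array([ 0.0096673 ,  0.00174497, -0.0304274 ]), 'gripper_force': 0.0, 'width': 0.9991634579796647}
scene cradle [228. 291.] 0.86 [ 0.557 -0.057  0.   ]
scene mark [172. 328.] 0.57 [ 0.579 -0.158  0.075]
scene leg [199. 301.] 0.89 [ 0.552 -0.071  0.075]
scene grip [194. 318.] 0.65 [ 0.545 -0.103  0.075]
scene lever [195. 336.] 0.74 [ 0.524 -0.128  0.075]
scene lever_tip [204. 319.] 0.59 [ 0.523 -0.088  0.075]
scene grease_tin [170. 329.] 0.85 [ 0.64  -0.224  0.   ]
scene tape_measure [225. 188.] 0.91 [0.676 0.098 0.   ]
scene wrench_1 [193. 274.] 0.89 [ 0.651 -0.086  0.   ]
side cradle [213. 273.] 0.96 [ 0.563 -0.048  0.   ]
side mark [205. 265.] 0.51 [0.566 0.031 0.075]
side leg [185. 280.] 0.78 [ 0.551 -0.064  0.075]
side grip [178. 283.] 0.88 [ 0.55  -0.095  0.075]
side lever [174. 290.] 0.49 [ 0.537 -0.125  0.075]
side lever_tip [183. 293.] 0.63 [ 0.521 -0.08   0.075]
side grease_tin [181. 264.] 0.8 [ 0.623 -0.201  0.   ]
side tape_measure [239. 211.] 0.65 [0.677 0.087 0.   ]
side wrench_1 [203. 243.] 0.77 [ 0.649 -0.074  0.   ]
```

Run:
```python
import cv2,numpy as np
a=cv2.imread("pics/scene0.png")[120:300,140:400];b=cv2.imread("pics/side0.png")[120:300,140:400]
cv2.imwrite("pics/m0.png",cv2.resize(np.hstack([a,b]),(800,277),interpolation=cv2.INTER_CUBIC))
```

```text
(no output)
```

View pics/m0.png

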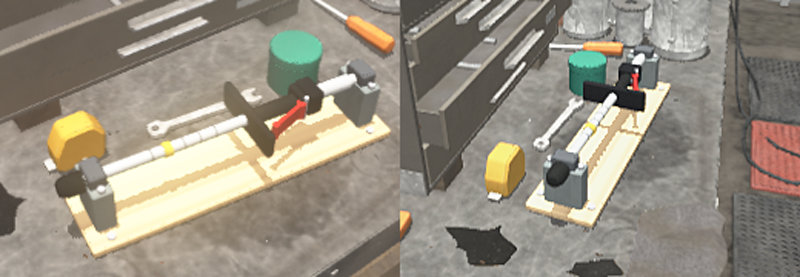

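The leg runs right to left (+y world). The lever is on the robot's side, and the yellow ring is at about (216,249) in the scene image. I'll move above the grip now, and a helper gives the remaining shift.

```bash
cat >> h.py <<'E'
from scipy.spatial.transform import Rotation as Ro
def togo(p,yaw):
    "remaining tool-frame shift and roll to TCP p with tool y at world angle yaw, pointing down"
    s=arm.observe();R=Ro.from_rotvec(s["ee_rot"]).as_matrix()
    y=np.array([np.cos(yaw),np.sin(yaw),0]);z=np.array([0,0,-1.]);G=np.c_[np.cross(y,z),y,z]
    print("t",round(s["clock"],2),"pos",s["position"].round(4),"shift",(R.T@(np.array(p)-s["position"])).round(4),"rv",Ro.from_matrix(R.T@G).as_rotvec().round(3),"F",s["force"].round(1),"w",round(s["width"]*.0918,4),s["gripper_force"])
E
python3 -c "
from h import *
togo([.543,-.102,.40],-.15)"
```

```text
t 1.5 pos [0.2439 0.5755 0.4047] shift [-0.5398 -0.507   0.0047] rv [ 0.   -0.    1.32] F [ 0.   0.4 -0. ] w 0.0918 0.0
```

```bash
for i in 1; do python3 -m inch '-0.54 -0.507 0 1.32 0.072; -0.54 -0.507 0 1.32 0.072; -0.54 -0.507 0 1.32 0.072; -0.54 -0.507 0 1.32 0.072; -0.54 -0.507 0 1.32 0.072'; done
python3 -c "
from h import *
togo([.543,-.102,.40],-.15)"
```

```text
clock: 2.0
position: [0.3454, 0.3449, 0.405]
ee_rot: [-1.718, -2.63, -0.001]
force: [0.4, -0.4, 0.3]
width: 0.785
gripper_force: 0.0
t 2.0 pos [0.3454 0.3449 0.405 ] shift [-0.4886  0.0013  0.0047] rv [ 0.    -0.001  0.564] F [ 0.4 -0.4  0.3] w 0.072 0.0
```

```bash
python3 -m inch '-0.488 0 0 0.564 0.072; -0.488 0 0 0.564 0.072; -0.488 0 0 0.564 0.072; -0.488 0 0 0.564 0.072; -0.488 0 0 0.564 0.072' >/dev/null
python3 -c "
from h import *
togo([.543,-.102,.40],-.15)"
```

```text
t 2.5 pos [0.4472 0.1166 0.4052] shift [-0.2021  0.127   0.0051] rv [ 0.001 -0.001  0.002] F [1.7 0.5 0.2] w 0.0721 0.0
```

```bash
python3 -m inch '-0.202 0.127 0 0 0.072; -0.202 0.127 0 0 0.072; -0.202 0.127 0 0 0.072; -0.202 0.127 0 0 0.072; -0.202 0.127 0 0 0.072' >/dev/null
python3 - <<'E'
from h import *
togo([.543,-.102,.40],-.15)
im=arm.get_image("wrist");cv2.imwrite("pics/w1.png",im[:,:,::-1])
for q,z in (("mark",.075),("leg",.075),("grip",.075),("lever",.075),("lever_tip",.075),("cradle",0)):
    for r in arm.place_of("wrist",q)[:1]: print(q,np.round(r["point"]),round(r["conf"],2),np.round(onz("wrist",r["point"],z),4))
E
```

```text
t 3.0 pos [ 0.5441 -0.1027  0.405 ] shift [ 0.0005 -0.0012  0.005 ] rv [0.001 0.001 0.004] F [-0.4 -0.1 -0.2] w 0.0718 0.0
mark [ 38. 262.] 0.75 [0.571  0.0251 0.075 ]
leg [142. 262.] 0.79 [ 0.5563 -0.0672  0.075 ]
grip [182. 258.] 0.7 [ 0.5462 -0.1051  0.075 ]
lever [207. 249.] 0.87 [ 0.5322 -0.1282  0.075 ]
lever_tip [159. 233.] 0.85 [ 0.5235 -0.0749  0.075 ]
cradle [131. 260.] 0.9 [ 0.5549 -0.0557  0.    ]
```

View pics/w1.png

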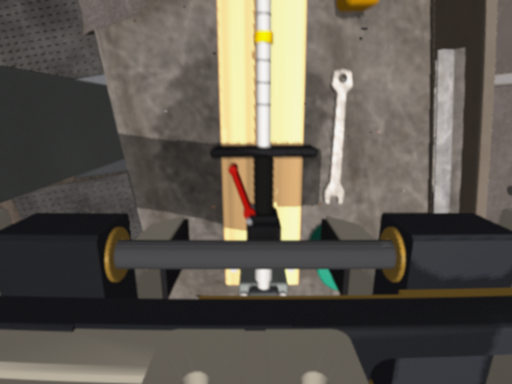

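The wrist view shows the leg vertical at column 263, the yellow ring at (37,263), the flange at row 151 and the open lever's tip at (167,233). That agrees with the networks. Next I'll refine the axis and ring by colour.

Run:
```python
from h import *
im=cv2.imread("pics/w1.png");h=cv2.cvtColor(im,cv2.COLOR_BGR2HSV)
y=(h[...,0]>20)&(h[...,0]<32)&(h[...,1]>200)&(h[...,2]>150)
y[:, :245]=0;y[:,280:]=0;y[60:]=0
r,c=np.nonzero(y);print(r.mean(),c.mean(),r.min(),r.max(),c.min(),c.max(),np.bincount(r)[25:50])
m=onz("wrist",(r.mean(),c.mean()),.080);print("mark",m)
P=[]
for row in (15,60,90,115,130):
    g=(h[row,250:280,1]<60)&(h[row,250:280,2]>110);cc=250+np.nonzero(g)[0];print(row,cc.min(),cc.max())
    P.append(onz("wrist",(row,cc.mean()),.077))
P=np.array(P);k=np.polyfit(P[:,1],P[:,0],1);print("slope",k, "x at -.103:",np.polyval(k,-.103))
print(h[140:160,285,2])
```

```text
36.50375939849624 263.22556390977445 33 41 255 271 [ 0  0  0  0  0  0  0  0 16 17 17 17 17 17 17 11  4]
mark [0.56949422 0.0336893  0.08      ]
15 256 270
60 256 270
90 256 270
115 257 270
130 257 270
slope [0.13171242 0.56490877] x at -.103: 0.5513423874116022
[244 238 226 197 155 107  57  26  27  34  37  41  42  40  39  58 101 142
 175 198]
```

Run:
```python
from h import *
togo([.5472,-.103,.234],-.135)
print("flange front",onz("wrist",(145.0,285),.093),onz("wrist",(145.0,263),.093))
for c in("wrist","scene","side"): print(c,arm.get_calibration(c)["pose"][:3,3])
```

```text
t 3.35 pos [ 0.5433 -0.0982  0.4046] shift [-0.0043  0.0046  0.1706] rv [-0.001 -0.001 -0.007] F [ 0.5 -0.2  0.2] w 0.0721 0.0
flange front [ 0.57622116 -0.0661871   0.093     ] [ 0.55567572 -0.06327058  0.093     ]
wrist [ 0.55229441 -0.03299474  0.38556052]
scene [0.12511352 0.32201478 0.66051564]
side [0.42248849 0.68685204 0.51656949]
```

```bash
python3 -m inch '-0.004 0.005 0.05 -0.007 0.072; -0.004 0.005 0.1 -0.007 0.072; -0.004 0.005 0.14 -0.007 0.072; -0.004 0.005 0.14 -0.007 0.072'
python3 - <<'E'
from h import *
togo([.5472,-.103,.234],-.135)
im=arm.get_image("wrist");cv2.imwrite("pics/w2.png",im[:,:,::-1])
for q,z in (("leg",.075),("grip",.075),("lever_tip",.075)):
    for r in arm.place_of("wrist",q)[:1]: print(q,np.round(r["point"]),round(r["conf"],2),np.round(onz("wrist",r["point"],z),4))
E
```

```text
clock: 3.75
position: [0.5458, -0.1021, 0.2605]
ee_rot: [-2.361, -2.062, 0.009]
force: [-1.3, 0.3, -0.0]
width: 0.784
gripper_force: 0.0
t 3.75 pos [ 0.5458 -0.1021  0.2605] shift [-0.0007  0.0018  0.0265] rv [-0.009 -0.     0.   ] F [-1.3  0.3 -0. ] w 0.0719 0.0
leg [170. 269.] 0.73 [ 0.5602 -0.0706  0.075 ]
grip [236. 266.] 0.87 [ 0.5546 -0.111   0.075 ]
lever_tip [203. 216.] 0.77 [ 0.5284 -0.0867  0.075 ]
```

View pics/w2.png

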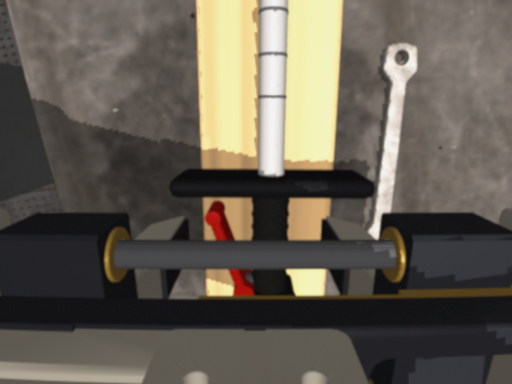

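Fingertips straddle the leg behind the flange (flange rows 170–197, lever tip (210,215), axis col 271, fingers' centre col 256). Shifting about 4 mm to the right will centre it, then I descend.

```bash
python3 -m inch '0 0.004 0 0 0.072; 0 0.004 0.015 0 0.072; 0 0.004 0.027 0 0.072; 0 0.004 0.027 0 0.072'
python3 - <<'E'
from h import *
togo([.5512,-.103,.234],-.135)
im=arm.get_image("wrist");cv2.imwrite("pics/w3.png",im[:,:,::-1])
a=arm.get_image("scene");cv2.imwrite("pics/s3.png",a[:,:,::-1])
E
```

```text
clock: 4.35
position: [0.5516, -0.1046, 0.2371]
ee_rot: [-2.367, -2.064, 0.001]
force: [-0.8, -0.3, -0.5]
width: 0.785
gripper_force: 0.0
t 4.35 pos [ 0.5516 -0.1046  0.2371] shift [ 0.0015 -0.0006  0.0031] rv [-0.001 -0.    -0.002] F [-0.8 -0.3 -0.5] w 0.072 0.0
```

View pics/w3.png

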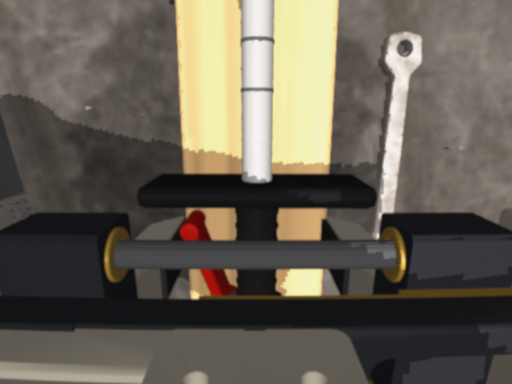

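The axis is now at col 257, i.e. centred, but it should sit 4 mm off. I'll go back about 4 mm, then push forward.

```bash
python3 -m inch '0 -0.004 0.002 0 0.072; 0 -0.004 0.002 0 0.072; -0.008 -0.004 0.002 0 0.072; -0.016 -0.004 0.002 0 0.072; -0.024 -0.004 0.002 0 0.072'
python3 - <<'E'
from h import *
togo([.5472+.130*.132,-.103+.13,.234],-.135)
E
```

```text
clock: 4.95
position: [0.5445, -0.1292, 0.2359]
ee_rot: [2.368, 2.063, 0.0]
force: [-0.0, -0.1, -0.4]
width: 0.782
gripper_force: 0.0
t 4.95 pos [ 0.5445 -0.1292  0.2359] shift [ 0.1574 -0.0017  0.0019] rv [ 0.     0.    -0.003] F [-0.  -0.1 -0.4] w 0.0718 0.0
```

Tool +x is the forward direction, so that step went backwards, which was harmless with no contact. Now pushing forward.

```bash
python3 -m inch '0.015 0 0 0 0.072; 0.03 0 0 0 0.072; 0.04 0 0 0 0.072; 0.05 0 0 0 0.072; 0.06 0 0 0 0.072' | sed -n 2,4p
python3 -m inch '0.01 0 0 0 0.072; 0.02 0 0 0 0.072; 0.03 0 0 0 0.072; 0.04 0 0 0 0.072; 0.05 0 0 0 0.072'
python3 - <<'E'
from h import *
im=arm.get_image("wrist");cv2.imwrite("pics/w4.png",im[:,:,::-1])
a=arm.get_image("side");cv2.imwrite("pics/s4.png",a[:,:,::-1])
togo([.5472,-.103,.234],-.135)
E
```

```text
position: [0.5528, -0.0687, 0.2356]
ee_rot: [2.368, 2.062, -0.002]
force: [0.7, -6.5, -3.3]
clock: 5.95
position: [0.5596, -0.0194, 0.2356]
ee_rot: [2.368, 2.062, -0.002]
force: [2.1, -6.6, -2.7]
width: 0.784
gripper_force: 3.2
t 6.05 pos [ 0.5599 -0.0178  0.2356] shift [-0.0861 -0.0011  0.0016] rv [ 0.  0. -0.] F [ 1.5 -3.2 -1.4] w 0.0723 1.5160487964749336
```

View pics/w4.png

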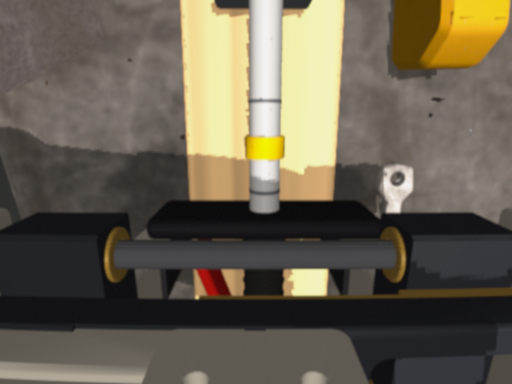

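Run:
```python
from h import *
im=cv2.imread("pics/w4.png").astype(int)
print(im[128:168,265].tolist()[::1][4:12], [r for r in range(120,175) if im[r,265,2]-im[r,265,0]>80][::1])
print(im[196:212,200].sum(1),im[196:212,320].sum(1))
f=np.array([.132,.991,0])
for r,z,c in ((135.5,.084,264),(159.5,.084,264),(200.5,.093,264),(200.5,.090,264)):
    p=onz("wrist",(r,c),z);print(r,p.round(4),(p@f).round(4))
togo([0,0,0],-.135)
c=arm.get_calibration("wrist");print(c["pose"][:3,3],c["pose"][:3,2])
for c in("wrist","side","scene"):
  arm.get_image(c)
  for q in("mark","leg"):
    for r in arm.place_of(c,q)[:1]:
        p=onz(c,r["point"],.075);print(c,q,r["point"],r["conf"],p.round(4),(p@f).round(4))
```

```text
[[244, 242, 243], [243, 242, 243], [241, 239, 240], [229, 231, 234], [191, 225, 228], [128, 226, 230], [67, 235, 238], [21, 241, 242]] [137, 138, 139, 140, 141, 142, 143, 144, 145, 146, 147, 148, 149, 150, 151, 152, 153, 154, 155, 156, 157, 158, 159]
[400 401 388 337 238 125  48  32  30  32  34  32  36  31  38  29] [500 500 485 421 296 150  53  33  35  38  34  29  42  37  28  38]
135.5 [0.5711 0.0375 0.084 ] 0.1126
159.5 [0.5698 0.0274 0.084 ] 0.1023
200.5 [0.5675 0.0117 0.093 ] 0.0865
200.5 [0.5675 0.0108 0.09  ] 0.0856
t 6.05 pos [ 0.5599 -0.0178  0.2356] shift [-0.0579 -0.5573  0.2354] rv [ 0.  0. -0.] F [ 1.5 -3.2 -1.4] w 0.0723 1.5160487964749336
[0.56844478 0.04746627 0.21648385] [0.03314144 0.24144573 0.96984824]
wrist mark [151.8, 263.1] 0.59 [0.5697 0.0284 0.075 ] 0.1033
wrist leg [204.5, 263.1] 0.93 [0.5664 0.0031 0.075 ] 0.0778
side mark [202.0, 262.1] 0.49 [0.5752 0.0224 0.075 ] 0.0981
side leg [200.9, 270.3] 0.74 [0.5585 0.0134 0.075 ] 0.087
scene mark [217.3, 248.5] 0.51 [0.5693 0.03   0.075 ] 0.1049
scene leg [211.7, 264.8] 0.84 [ 5.639e-01 -3.000e-04  7.500e-02] 0.0742
```

The topmost dark row is really the flange's lower front edge, since the camera looks from ahead. The front face is therefore at about 0.077 along the axis, the ring centre is at about 0.107, and roughly 30 mm remain.

```bash
python3 -m inch '0.008 0 0 0 0.072; 0.016 0 0 0 0.072; 0.022 0 0 0 0.072; 0.026 0 0 0 0.072; 0.026 0 0 0 0.072'
python3 - <<'E'
from h import *
im=arm.get_image("wrist");w=im[100:260,140:390,::-1]
im2=arm.get_image("side");s=im2[140:250,220:330,::-1]
cv2.imwrite("pics/c5.png",np.hstack([cv2.resize(w,None,fx=2,fy=2,interpolation=2),cv2.resize(s,(290,320),interpolation=2)]))
cv2.imwrite("pics/w5.png",im[:,:,::-1])
togo([0,0,0],-.135)
f=np.array([.132,.991,0])
for c in("wrist","side"):
  for q in("mark","leg"):
    for r in arm.place_of(c,q)[:1]:
        p=onz(c,r["point"],.075);print(c,q,r["point"],r["conf"],p.round(4),(p@f).round(4))
E
```

```text
clock: 7.0
position: [0.5632, 0.0068, 0.2358]
ee_rot: [2.368, 2.064, 0.0]
force: [1.6, -3.3, -1.0]
width: 0.783
gripper_force: 1.7
t 7.1 pos [0.5632 0.0066 0.2358] shift [-0.0835 -0.557   0.2357] rv [ 0.    -0.    -0.002] F [ 0.6 -3.  -1.3] w 0.072 1.7309489473700523
wrist mark [205.1, 263.9] 0.58 [0.5703 0.0285 0.075 ] 0.1035
wrist leg [204.8, 264.7] 0.59 [0.5707 0.0286 0.075 ] 0.1037
side mark [204.2, 263.5] 0.58 [0.5701 0.0303 0.075 ] 0.1053
side leg [202.7, 264.7] 0.94 [0.5689 0.0237 0.075 ] 0.0986
```

View pics/c5.png

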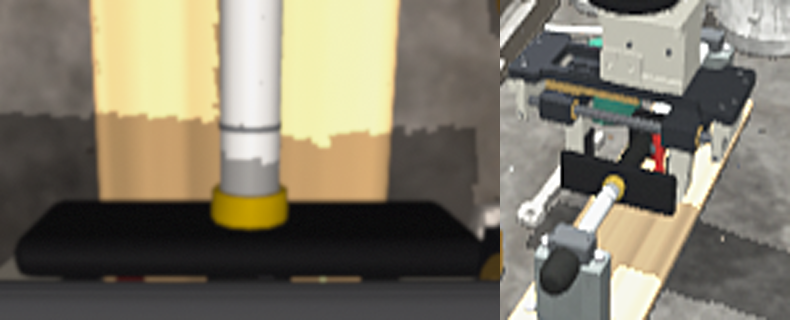

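Run:
```python
from h import *
im=cv2.imread("pics/w5.png").astype(int);f=np.array([.132,.991,0])
for col in (255,260,264,268,273):
    y=[r for r in range(180,230) if im[r,col,2]-im[r,col,0]>80];print(col,y[0],y[-1])
y=[r for r in range(180,230) if im[r,264,2]-im[r,264,0]>80]
for r in (y[0]-.5,y[-1]+.5): print((onz("wrist",(r,264),.084)@f).round(4))
print([int(im[r,190].sum()) for r in range(194,206)]); print((onz("wrist",(200.5,200),.057)@f).round(4))
togo([0,0,0],-.135)
```

```text
255 198 213
260 198 213
264 199 214
268 198 214
273 198 213
0.1093
0.1018
[358, 357, 358, 357, 339, 275, 172, 82, 35, 37, 34, 34]
0.1008
t 7.3 pos [0.5632 0.0064 0.2358] shift [-0.0835 -0.557   0.2357] rv [ 0.    -0.    -0.002] F [ 0.6 -4.  -1.3] w 0.0718 1.8232815340161324
```

About 7 mm of the ring's 10 is showing in front of the flange. I'll push 2 mm more and then squeeze.

```bash
python3 -m inch '0.002 0 0 0 0.072; 0.002 0 0 0 0.06; 0.002 0 0 0 0.05; 0.002 0 0 0 0.042; 0.002 0 0 0 0.036' 25
python3 - <<'E'
from h import *
im=arm.get_image("wrist");cv2.imwrite("pics/w6.png",im[:,:,::-1]);im=im[:,:,::-1].astype(int)
f=np.array([.132,.991,0])
y=[r for r in range(180,230) if im[r,264,2]-im[r,264,0]>80];print(y[0],y[-1])
for r in (y[0]-.5,y[-1]+.5): print((onz("wrist",(r,264),.084)@f).round(4))
togo([0,0,0],-.135)
E
```

```text
clock: 7.8
position: [0.5634, 0.0083, 0.2358]
ee_rot: [2.369, 2.063, 0.0]
force: [0.5, -5.7, 0.6]
width: 0.487
gripper_force: 6.3
202 214
0.1098
0.1036
t 7.85 pos [0.5635 0.0083 0.2358] shift [-0.0855 -0.5571  0.2357] rv [ 0.     0.    -0.003] F [ 1.1 -5.2  0.6] w 0.0405 6.094517562305555
```

```bash
python3 -m inch '0 0 0 0 0.034; 0 0 0 0 0.028; 0 0 0 0 0.02; 0 0 0 0 0.015; 0 0 0 0 0.015' 40
python3 -m inch '0 0 0 0 0.015; 0 0 0 0 0.015; 0 0 0 0 0.015'
python3 - <<'E'
from h import *
im=arm.get_image("wrist");s=arm.get_image("side")[140:250,220:330,::-1];c=arm.get_image("scene")[150:260,210:320,::-1];im=im[:,:,::-1]
cv2.imwrite("pics/c7.png",np.hstack([cv2.resize(im[150:310,180:340],(360,360),interpolation=2),cv2.resize(s,(220,360),interpolation=2),cv2.resize(c,(220,360),interpolation=2)]))
im=im.astype(int);f=np.array([.132,.991,0])
y=[r for r in range(180,230) if im[r,264,2]-im[r,264,0]>80];print(y[0],y[-1])
for r in (y[0]-.5,y[-1]+.5): print((onz("wrist",(r,264),.084)@f).round(4))
togo([0,0,0],-.135)
E
```

```text
clock: 8.35
position: [0.5644, 0.0083, 0.2358]
ee_rot: [2.367, 2.062, 0.002]
force: [5.5, -5.7, -6.0]
width: 0.287
gripper_force: 42.7
clock: 8.65
position: [0.5644, 0.0083, 0.2358]
ee_rot: [2.367, 2.062, 0.002]
force: [5.9, -6.0, -5.3]
width: 0.286
gripper_force: 42.7
202 214
0.1098
0.1037
t 8.8 pos [0.5644 0.0083 0.2358] shift [-0.0857 -0.5585  0.2344] rv [ 0.003  0.    -0.003] F [ 5.5 -5.5 -4.6] w 0.0262 42.69845422357321
```

View pics/c7.png

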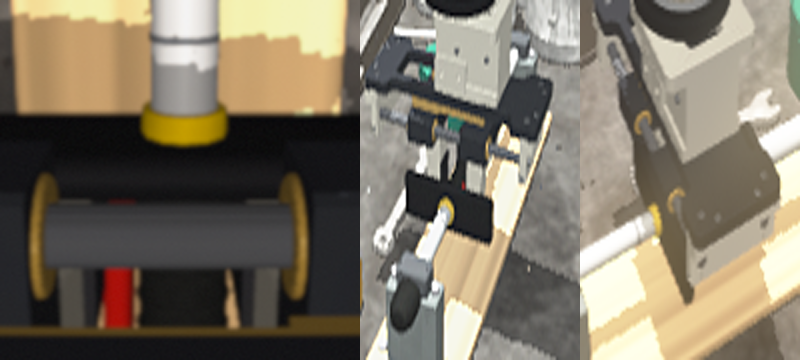

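The lever is red and parallel to the sleeve in the grip (26 mm opening, 43 N). The yellow ring sticks about half its width out of the flange, so the edge is on the ring.

```bash
python3 -c "
from cell import arm
print(arm.sign_off())"
```

```text
the job is handed in; nothing more can be done
None
```

I handed the job in with the flange's front edge about mid-way on the yellow ring, the lever squeezed shut and the gripper still holding leg and lever at about 43 N, at about 9 s on the robot's clock; nothing round about was touched as far as the pictures and forces showed, and no verdict came back.

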